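Hold the inspection mirror at its balance point

TASK

Stand the stepper motor upright, shaft up and centred, on the narrow pedestal of the inspection stand with its plug side square to the mirror, and let go of it. Then take the mirror flap by its orange bar, swing it up to its balance point, where it stands straight upright over its hinge, and finish still holding it there with the fingers on it; do not let it tip over towards the motor, keep the motor standing on its pedestal, and leave the loose parts round about alone.

Things in the scene. Friction and masses are not known exactly. Their poses are not given: they have to be found in the camera images.
- stand: Inspection stand, fixed to the bench: aluminium base plate 205 x 134 x 10 mm with a narrow pedestal and, beside it, a hinged mirror flap between blue cheeks. Origin on the bench surface under the pedestal's axis; its +x axis points level from the pedestal to the mirror, z up. The base reaches from x = -45 to +160 mm and y = -67 to +67 mm. Two blue posts with rubber heads (rear stops, 86 mm high) stand at x = 131, y = -35 and +35 mm.
- pedestal_top (a point): Centre of the pedestal's top face, 70 mm above the bench: a dark square head 24 x 24 mm with a rubber pad, 8 mm thick, on a 16 mm round neck.
- flap_hinge (a point): Middle of the flap's hinge axis, 65 mm from the pedestal's axis along the stand's +x and 30 mm above the bench. The hinge axis is level, along the stand's y.
- flap_bar (a point): Middle of the orange round grip bar on the flap's free edge: 12 mm diameter, along the stand's y, 96 mm clear between the two blue side arms (8 mm wide). Its axis is 140 mm from the hinge axis. The mirror panel (98 mm wide, 7 mm thick) ends 40 mm short of the bar's axis, so fingers can straddle the bar. The bar can turn between gripping fingers. The flap weighs 0.3 kg and about 1 N at the bar lifts it.
- flap (a joint): Swing of the mirror flap in rad: 0 = upright, the balance point, its centre of mass straight above the hinge; negative = leaning away from the pedestal (at the start it rests on the rear stops at about -0.75), positive = leaning towards the pedestal. The hinge is nearly free: off balance, the flap falls to whichever side it leans.
- motor_center (a point): Stepper motor, loose, about 0.18 kg, standing on its back with its shaft up: white and black body 35 x 36 mm (x, y) and 30 mm high, thin shaft 20 mm further up. This point is the centre of the body, 15 mm above its underside; z runs up along the shaft, x points to the side with the white plug socket (sticks out 5 mm), y across the two plain sides (36 mm apart), which are the sides to grip.
- motor_plug (a point): Plug socket on the motor's +x side, 20 mm from the body's centre line and 6 mm above its underside (14 mm wide, 8 mm high). It must face the mirror.
- tape: Bystander: amber tape roll lying flat, 63 x 62 x 12 mm, loose; origin under its centre. Leave alone.
- spool: Bystander: blue solder spool, 76 x 76 x 49 mm, loose; origin under its centre. Leave alone.
- ball_bearing: Bystander: bearing ring lying flat, 26 x 26 x 8 mm, loose; origin under its centre. Leave alone.
- pulley: Bystander: small belt pulley, 24 x 24 x 18 mm, loose; origin under its centre. Leave alone.
There are look-alikes about, which are no part of the job. Of the things that look like the part that bears motor_center, the largest one is meant.

How it is judged:
By the outcome, as a careful person would: the job done as asked, in the order asked, and still so for the second after the job is handed in, while the arm keeps its last pose, push and grip.
It also fails if it takes over 54 s, if anything falls off the work surface, if the arm or the gripper's body presses on something with over 40 N, if the wrist force passes 120 N, or if a joint passes its speed limit or range.

ROBOT

A 6-joint arm with a two-finger parallel gripper is mounted at the origin on a cart in front of the work surface, level with it; the furniture and walls round the work are solid. World frame = base frame: x ahead of the robot, y to its left, z up, the work surface at z = 0. Lengths are in mm, angles in rad, forces in N, time in s.
With the tool pointing down it reaches from about 275 to 1000 mm from the base axis. Payload 8.4 kg.
Tool frame: the origin (TCP) lies between the finger pads; the fingertips stand r.finger_overhang ahead of it and the grasp point (between the pads) is the TCP (r.finger_overhang is the distance from the TCP to the fingertips, in mm); z points along the fingers, y is the line along which they close (so a half turn about z gives the same grasp; the last joint's range is limited). The gripper opens to 85 mm and grips with 20 to 120 N. Pads are 22 mm wide; open, the fingers measure 114 mm over their backs; the gripper's body (76 mm by 85 mm) begins 54 mm behind the grasp point. The pads swing forward as they close: fully open they stand 13 mm farther back than shut.
Start: joints at [-1.334, 0.353, 1.633, -0, 1.155, -0.002], TCP at [147.834, -607.267, 250.281] pointing down, gripper open.
Joint ranges: [-2.63, 2.63], [-0.92, 2.1], [0.06, 2.66], [-1.3, 4.44], [0, 2.69], [-3.02, 3.02]. Speed limits (rad/s): [2.22, 2.22, 2.79, 3.14, 3.14, 3.14].

INTERFACE

Orientations are given as [roll, pitch, yaw] about the fixed x, y, z axes, in that order (R = Rz(yaw) Ry(pitch) Rx(roll)).
In Python, from rig import r, cams, sign_off gives the robot as it stands.
- The arm moves only by the shell command python3 -m crank 'ROWS' [FORCE]. ROWS is JSON, a list of rows, each a list of 7 numbers: the shift along the tool's x, y, z in m, then the turn, a rotation vector about the tool's x, y, z in rad, then the closure, from 0 (fully open) to 1 (shut). In form: [[dx, dy, dz, ax, ay, az, gripper], ...]. A call has 1 to 5 rows; each row is the pose to reach, as a shift and turn from the pose commanded when the call began, along the tool's axes at that moment; what a row does not reach only later rows make up. A row lasts 1/10 s, in which the tool goes at most 50 mm and 8.59 degrees, less where a joint would pass 70% of its speed; a pose out of reach is approached as far as the arm can. A call with a gripper value outside its range is refused whole. The fingers move at their own pace and stop on an object; FORCE is the grip in N (left out, the last holds). Time passes only in rows, so rows that repeat a pose let the fingers close. It gives the time, the measured TCP pose, the force, the opening and the grip force at its end, in the units of the state.
- r.sense(): the state, without advancing time (a new reading comes with each control period).
- cams.grab_frame(name): name is "scene" or "top" or "wrist"; returns a dict with "image" (420x560x3 uint8, red, green, blue), "fx", "fy", "cx", "cy" (pixels), "position" and "orientation" of the camera in the world. Camera axes: x right, y down, z forward; pixel columns grow to the right and rows downward; lengths in mm; the calibration is good to about 2 mm. The wrist camera is an equidistant fisheye: a pixel r from the principal point sees the ray r / f radians off the axis. A picture is of the moment at which its call begins. There is no depth.
- sign_off(): hands the job in; it is judged then, once.
The state is a dict: "clock": time; "qpos": joint angles; "qvel": joint speeds; "joint_efforts": joint torques, N m; "eef_pos": TCP position; "tcp_rot": TCP orientation; "contact_force": force on the tool from outside, world axes, zero at the start; "wrist_torque": the same for the moment, N m; "opening": opening from 0.0 (shut) to 1.0 (fully open); "grasp_force": force on a finger pad.
Only numpy, scipy, OpenCV 4.12 (cv2) and the standard library are available. Lean on these libraries where they do the work, as an engineer would, in place of code of your own. Each camera call takes 0.05 s, during which the arm holds its last target. There are 200 camera calls.

## Working session

There is one attempt and no reset: what is moved stays moved. The work goes in short steps, Python scripts to look and compute and a shell command to move; the robot and the scene stay as the last step left them, time stands still between calls to the robot, and variables do not carry over. Pictures are saved under pics/ and viewed, at most 13 in all, crops included, and the job is handed in when it is done.

```bash
mkdir -p pics; ls; python3 - <<'E'
from rig import r,cams
import cv2
for n in ["scene","top"]:
    f=cams.grab_frame(n); cv2.imwrite(f"pics/{n}0.png",cv2.resize(f["image"][:,:,::-1],(800,600),interpolation=cv2.INTER_CUBIC))
    print(n,{k:v for k,v in f.items() if k!="image"})
print(r.sense(), r.finger_overhang)
E
```

```text
pics
scene {'fx': 521.5388253374545, 'fy': 521.5388253374545, 'cx': 278.8051826880366, 'cy': 218.2615071217126, 'position': array([ 239.79131165, -712.13179588,  637.07515064]), 'orientation': array([-2.12942363,  0.02160701, -0.45901715])}
top {'fx': 459.3763890187335, 'fy': 459.3763890187335, 'cx': 274.443877459109, 'cy': 213.60906302371595, 'position': array([ 373.62862832,   27.69101795, 1187.17233967]), 'orientation': array([-2.94205097e+00,  1.62500416e-03, -1.58894511e+00])}
{'clock': 0.1, 'qpos': array([-1.33441151e+00,  3.53578922e-01,  1.63406576e+00, -3.98261777e-05,
        1.15520514e+00, -2.39443826e-03]), 'qvel': array([-5.14993280e-05, -1.03531661e-03, -2.48549774e-03,  1.26304570e-03,
       -1.04577422e-03,  7.26782384e-05]), 'joint_efforts': array([ 5.40289511e-04, -6.06358624e+01, -3.42818749e+01,  5.01684872e-05,
        3.85777355e-03,  7.36089930e-06]), 'eef_pos': array([ 147.71908407, -606.8715488 ,  249.63415487]), 'tcp_rot': array([-3.14033540e+00,  3.34055180e-05,  2.38795376e-01]), 'contact_force': array([-0.95602515, -0.33063656, -0.4028374 ]), 'wrist_torque': array([-0.0132439 , -0.01631041, -0.02982071]), 'grasp_force': 0.0, 'opening': 0.999741427740349} 19.0
```

View pics/scene0.png

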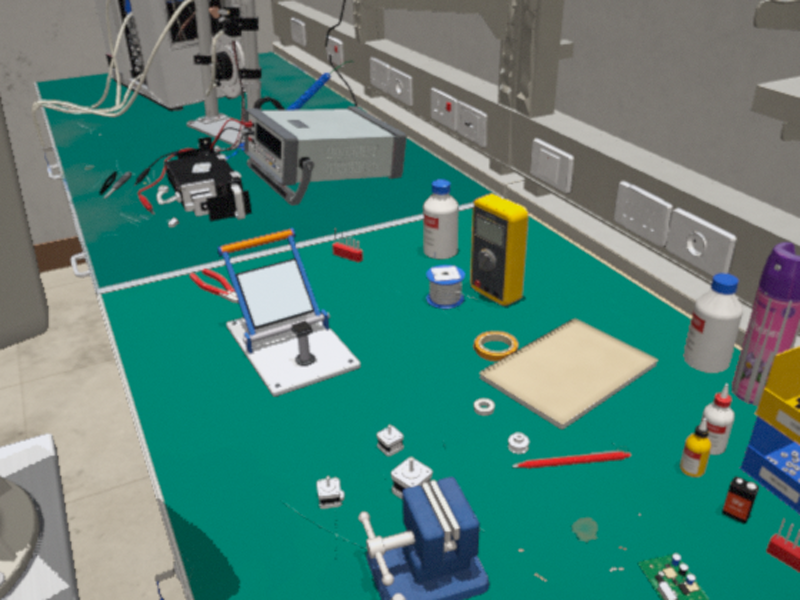

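View pics/top0.png

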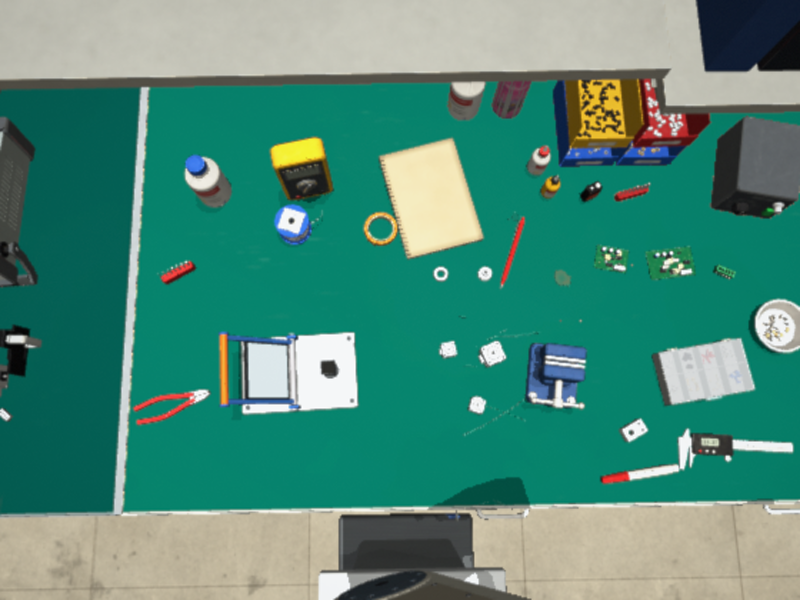

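The scene view shows three motors, with the largest at about (411,474) next to the vise. In the top view it is at (492,353). The stand is at about (300,370) in the top view, with the flap leaning left (+y) and the bar at x≈223. I'll enlarge both areas next.

```bash
python3 - <<'E'
from rig import r,cams
import cv2,numpy as np
T=cv2.imread  
t=cams.grab_frame("top")["image"][:,:,::-1]; s=cams.grab_frame("scene")["image"][:,:,::-1]
cr=lambda im,x,y,w,h,k:cv2.resize(im[y:y+h,x:x+w],None,fx=k,fy=k,interpolation=cv2.INTER_CUBIC)
a=cr(t,150,225,100,75,4); b=cr(t,325,230,40,30,10)   # 400x300 each
c=cr(s,155,155,100,75,4); d=cr(s,265,310,40,30,10)
cv2.imwrite("pics/m.png",np.vstack([np.hstack([a,b]),np.hstack([c,d])]))
E
```

```text
(no output)
```

View pics/m.png

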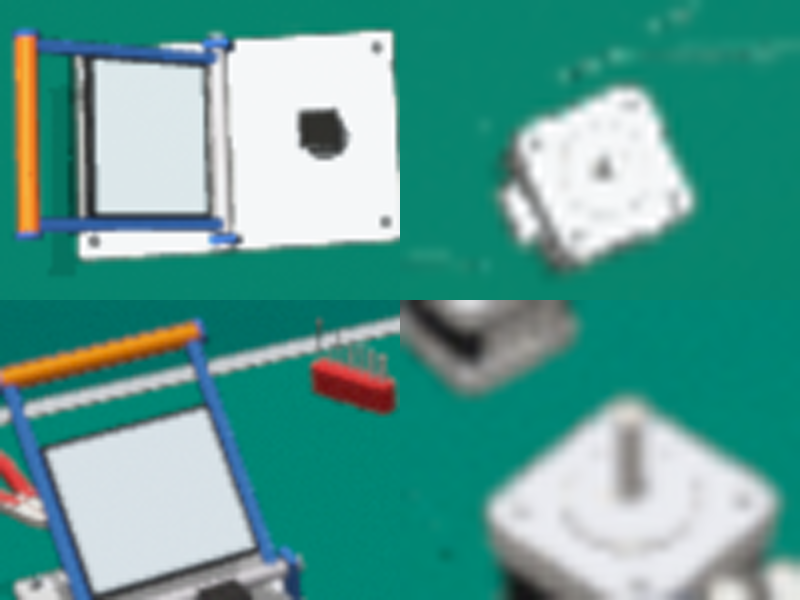

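```bash
cat > h.py <<'E'
import numpy as np
from scipy.spatial.transform import Rotation as R
from scipy.optimize import least_squares
from rig import r,cams
def proj(f,P):
    p=(np.atleast_2d(P)-f["position"])@R.from_euler("xyz",f["orientation"]).as_matrix()
    return np.c_[f["fx"]*p[:,0]/p[:,2]+f["cx"],f["fy"]*p[:,1]/p[:,2]+f["cy"]]
def place(q,M):  # q=x,y,yaw
    return np.asarray(M)@R.from_euler("z",q[2]).as_matrix().T+[q[0],q[1],0]
def rel(pos,rpy):  # shift (m) and rotvec from measured tool pose to target, in tool axes
    s=r.sense();A=R.from_euler("xyz",s["tcp_rot"]);B=R.from_euler("xyz",rpy)
    return np.round(A.inv().apply(np.array(pos)-s["eef_pos"])/1000,4),np.round((A.inv()*B).as_rotvec(),4)
E
python3 - <<'E'
from h import *
t=cams.grab_frame("top");s=cams.grab_frame("scene")
px=lambda u,o,k:(np.array(u)+.5)/k-.5+o
def fit(q0,obs):
    fn=lambda q:np.concatenate([(proj(f,place(q,M))-U).ravel() for f,M,U in obs])
    o=least_squares(fn,q0,x_scale=[10,10,.1]);print(o.x.round(3));print(o.fun.reshape(-1,2).round(1).tolist());return o.x
bx,bz=65+140*np.sin(.75),30+140*np.cos(.75)
top=(t,[[-45,-67,10],[-45,67,10],[160,67,10],[0,0,70],[bx,-48,bz],[bx,48,bz]],
 px([[393,31],[402,240],[80,259],[320,129],[26,38],[27,230]],[150,225],4))
sc=(s,[[-45,67,10],[-45,-67,10],[160,67,10],],px([[278,390],[358,361],[228,322]],0,800/560))
mt=(t,[[-17.5,-18,30],[-17.5,18,30],[17.5,18,30],[17.5,-18,30],[0,0,30]],px([[240,86],[292,205],[170,265],[117,137],[203,175]],[325,230],10))
ms=(s,[[0,0,30]],px([[230,195]],[265,310],10))
fit([400,200,1.57],[top]);fit([400,200,1.57],[top,sc])
fit([400,-100,2.0],[mt]);fit([400,-100,2],[mt,ms])
E
```

```text
[494.277 137.745   1.61 ]
[[-0.1, 0.1], [0.1, 0.0], [-0.3, 0.0], [-0.5, -0.1], [0.4, 3.2], [0.5, -3.1]]
[496.058 138.362   1.62 ]
[[-0.6, -0.7], [0.1, -0.9], [-0.3, -0.1], [-0.8, -0.8], [-0.0, 3.1], [0.4, -3.2], [-3.0, 1.3], [2.5, 0.8], [-1.0, 0.0]]
[ 518.372 -151.722    1.95 ]
[[-0.2, -0.4], [0.5, 0.7], [0.1, 0.1], [-0.5, -0.2], [0.1, -0.2]]
[ 518.522 -151.229    1.95 ]
[[-0.4, -0.5], [0.3, 0.6], [-0.1, 0.0], [-0.7, -0.3], [-0.1, -0.2], [0.1, 0.9]]
```

```bash
python3 -c "
from h import *
print(rel([518.4,-151.5,200],[np.pi,0,1.95]))"
```

```text
(array([ 0.4679, -0.355 ,  0.0502]), array([-4.0000e-04, -5.0000e-04, -1.7112e+00]))
```

```bash
python3 -m crank '[[0.4679,-0.355,0.05,0,0,-1.711,0],[0.4679,-0.355,0.05,0,0,-1.711,0],[0.4679,-0.355,0.05,0,0,-1.711,0],[0.4679,-0.355,0.05,0,0,-1.711,0],[0.4679,-0.355,0.05,0,0,-1.711,0]]'; python3 -c "
from h import *
print(rel([518.4,-151.5,200],[np.pi,0,1.95]))"
```

```text
clock: 0.8
eef_pos: [305.9, -412.5, 229.1]
tcp_rot: [3.141, 0.0, 0.994]
contact_force: [0.6, -1.4, -0.1]
opening: 0.999
grasp_force: 0.0
(array([0.3346, 0.036 , 0.0291]), array([ 4.000e-04,  3.000e-04, -9.555e-01]))
```

```bash
python3 -m crank '[[0.3346,0.036,0.029,0,0,-0.955,0],[0.3346,0.036,0.029,0,0,-0.955,0],[0.3346,0.036,0.029,0,0,-0.955,0],[0.3346,0.036,0.029,0,0,-0.955,0],[0.3346,0.036,0.029,0,0,-0.955,0]]'; python3 -c "
from h import *
print(rel([518.4,-151.5,200],[np.pi,0,1.95]))"
```

```text
clock: 1.3
eef_pos: [464.5, -220.0, 207.7]
tcp_rot: [3.141, 0.0, 1.745]
contact_force: [0.6, -1.3, -0.0]
opening: 1.001
grasp_force: 0.0
(array([0.0582, 0.0649, 0.0077]), array([ 0.0005,  0.0005, -0.205 ]))
```

```bash
python3 -m crank '[[0.0582,0.065,0.0077,0,0,-0.205,0],[0.0582,0.065,0.0077,0,0,-0.205,0],[0.0582,0.065,0.0077,0,0,-0.205,0],[0.0582,0.065,0.0077,0,0,-0.205,0],[0.0582,0.065,0.0077,0,0,-0.205,0]]'; python3 - <<'E'
from h import *
import cv2
print(rel([518.4,-151.5,200],[np.pi,0,1.95]))
f=cams.grab_frame("wrist");cv2.imwrite("pics/w.png",cv2.resize(f["image"][:,:,::-1],(800,600),interpolation=cv2.INTER_CUBIC))
print({k:v for k,v in f.items() if k!="image"})
E
```

```text
clock: 1.8
eef_pos: [517.2, -154.1, 199.9]
tcp_rot: [-3.141, -0.0, 1.943]
contact_force: [-0.7, 0.7, 0.2]
opening: 0.999
grasp_force: 0.0
(array([ 0.002 ,  0.0021, -0.0001]), array([-0.0005, -0.    , -0.0071]))
{'fx': 325.19226210127806, 'fy': 325.19226210127806, 'cx': 272.21822710167885, 'cy': 209.31978213615142, 'position': array([490.5617466, -83.9907192, 323.1617654]), 'orientation': array([ 2.84074588e+00, -1.45368068e-04,  3.72602590e-01])}
```

View pics/w.png

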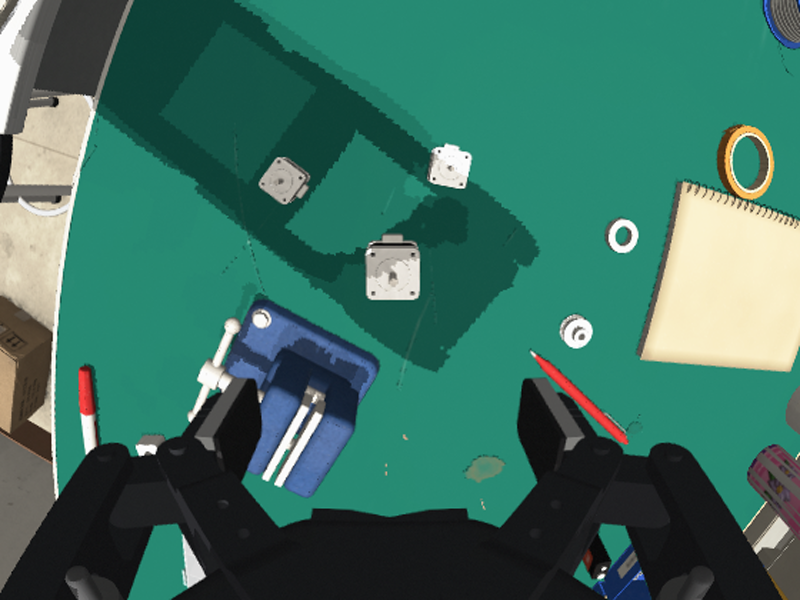

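The wrist view shows the motor square to the tool. Its top face has corners at about (367,248), (419,248), (421,300) and (367,301), and its plug is at (393,239). I'll check these against my estimate.

```bash
cat >> h.py <<'E'
def fproj(f,P):
    p=(np.atleast_2d(P)-f["position"])@R.from_euler("xyz",f["orientation"]).as_matrix()
    n=np.hypot(p[:,0],p[:,1]);th=np.arctan2(n,p[:,2])
    return np.c_[f["fx"]*th*p[:,0]/n+f["cx"],f["fx"]*th*p[:,1]/n+f["cy"]]
E
python3 - <<'E'
from h import *
f=cams.grab_frame("wrist")
U=(np.array([[367,248],[419,248],[421,300],[367,301]])+.5)*.7-.5
M=[[17.5,18,30],[17.5,-18,30],[-17.5,-18,30],[-17.5,18,30]]
o=least_squares(lambda q:(fproj(f,place(q,M))-U).ravel(),[518,-151,1.95],x_scale=[10,10,.1]);print(o.x,o.fun.round(1))
print(rel([518.3,-151.3,60],[np.pi,0,1.95]))
E
```

```text
[ 520.25656712 -152.31546648    1.95820895] [-1.3  0.5  1.5 -0.1  0.  -0.1 -0.2 -0.2]
(array([0.0026, 0.0023, 0.14  ]), array([-0.0002,  0.0001, -0.008 ]))
```

```bash
python3 -m crank '[[0.0025,0.002,0.05,0,0,-0.01,0.3],[0.0025,0.002,0.1,0,0,-0.01,0.3],[0.0025,0.002,0.12,0,0,-0.01,0.3],[0.0025,0.002,0.12,0,0,-0.01,0.3],[0.0025,0.002,0.12,0,0,-0.01,0.3]]' 40; python3 -c "
from h import *
print(rel([519,-151.7,22],[np.pi,0,1.953]))"
```

```text
clock: 2.4
eef_pos: [518.7, -151.3, 80.5]
tcp_rot: [3.142, 0.0, 1.952]
contact_force: [1.2, -0.6, 0.5]
opening: 0.702
grasp_force: 0.0
(array([-0.0005,  0.0001,  0.0585]), array([ 0.    ,  0.0001, -0.0006]))
```

```bash
python3 -m crank '[[0,0,0.03,0,0,0,0.3],[0,0,0.058,0,0,0,0.3],[0,0,0.058,0,0,0,0.3],[0,0,0.058,0,0,0,0.3]]'; python3 -m crank '[[0,0,0,0,0,0,0.7],[0,0,0,0,0,0,1],[0,0,0,0,0,0,1],[0,0,0,0,0,0,1],[0,0,0,0,0,0,1]]' 40
```

```text
clock: 2.8
eef_pos: [519.5, -151.0, 23.5]
tcp_rot: [3.141, 0.001, 1.953]
contact_force: [-0.3, -0.0, 0.7]
opening: 0.701
grasp_force: 0.0
clock: 3.3
eef_pos: [520.0, -150.9, 23.9]
tcp_rot: [3.139, 0.002, 1.954]
contact_force: [-1.6, 0.6, 9.2]
opening: 0.401
grasp_force: 39.2
```

```bash
python3 -m crank '[[0,0,-0.02,0,0,0,1],[0,0,-0.06,0,0,0,1],[0,0,-0.1,0,0,0,1],[0,0,-0.15,0,0,0,1],[0,0,-0.15,0,0,0,1]]'; python3 - <<'E'
from h import *
import cv2
print(rel([494.5,138,r.sense()["eef_pos"][2]],[np.pi,0,1.612]))
f=cams.grab_frame("wrist");cv2.imwrite("pics/w2.png",f["image"][60:360,:,::-1])
E
```

```text
clock: 3.8
eef_pos: [522.6, -151.6, 179.3]
tcp_rot: [3.132, 0.007, 1.954]
contact_force: [1.1, 0.3, -1.7]
opening: 0.402
grasp_force: 40.6
(array([ 0.2791,  0.0821, -0.0013]), array([0.0106, 0.0057, 0.3418]))
```

View pics/w2.png

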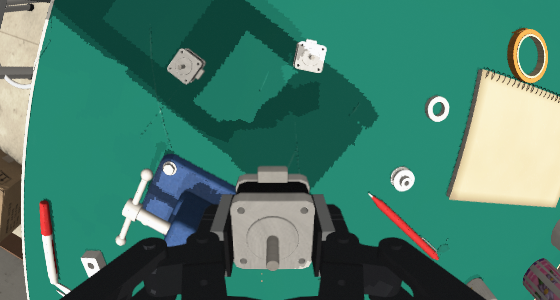

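```bash
python3 -m crank '[[0,0,0,0,0,0,1],[0,0,0,0,0,0,1]]'; python3 - <<'E'
from h import *
import cv2
f=cams.grab_frame("wrist");cv2.imwrite("pics/w3.png",cv2.resize(f["image"][210:345,190:370,::-1],(800,600),interpolation=cv2.INTER_CUBIC))
E
```

```text
clock: 4.05
eef_pos: [517.7, -150.2, 170.9]
tcp_rot: [-3.14, -0.001, 1.954]
contact_force: [-0.2, -0.1, -1.9]
opening: 0.399
grasp_force: 40.6
```

View pics/w3.png

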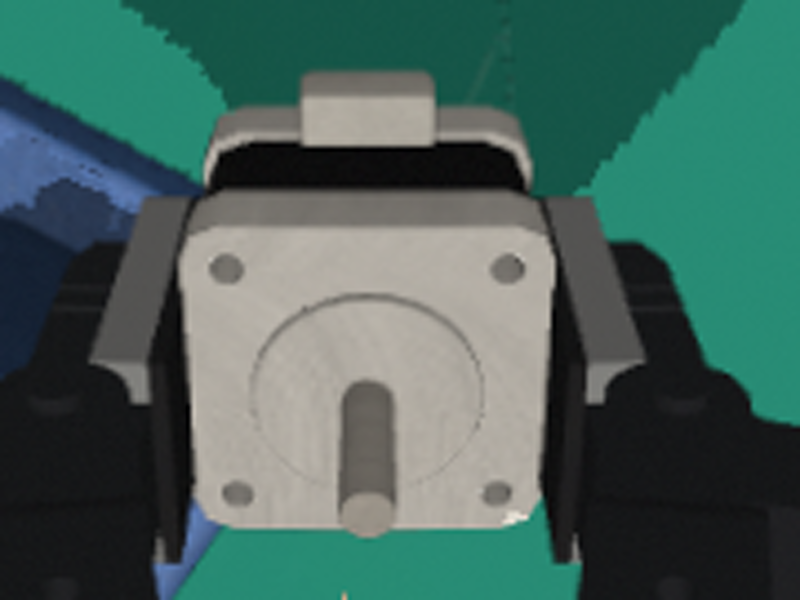

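The motor sits symmetric between the fingers. The screw holes are at about (227,269), (508,268), (237,493) and (497,493), and the shaft is at (367,385). Next I'll fit the motor's pose in the hand.

```bash
python3 - <<'E'
from h import *
f=cams.grab_frame("wrist");s=r.sense();print(s["eef_pos"],s["tcp_rot"])
k=800/180
U=(np.array([[227,269],[508,268],[237,493],[497,493],[367,386],[185,240],[552,240]])+.5)/k-.5+[190,210]
A=R.from_euler("xyz",s["tcp_rot"])
h=13
# tool-frame model: plug toward tool +x ; up = -z tool
M=np.array([[h,h,0],[h,-h,0],[-h,h,0],[-h,-h,0],[0,0,0],[15.5,17.6,0],[15.5,-17.6,0]],float)
def fn(q,sg=1):
    P=R.from_rotvec([0,q[3],q[4]]).apply(M*[1,sg,1])+q[:3]
    return (fproj(f,A.apply(P)+s["eef_pos"])-U).ravel()
for sg in(1,-1):
    o=least_squares(fn,[0,0,-7,0,0],x_scale=[5,5,5,.1,.1],kwargs=dict(sg=sg));print(o.x.round(3),o.cost.round(2),o.fun.round(1))
    o=least_squares(lambda q:fn([q[0],q[1],-6.1,0,q[2]],sg),[0,0,0],x_scale=[5,5,.1]);print(o.x.round(3),o.cost.round(2),o.fun.round(1))
E
```

```text
[ 517.8450963  -150.22929515  170.56818   ] [-3.13959296e+00 -1.61576268e-03  1.95376210e+00]
[-1.88325e+02  1.08000e+00  3.24008e+02 -2.00000e-03  3.13000e+00] 5147.68 [ 23.6  21.4 -23.4  21.4  21.  -43.1 -20.9 -43.2   0.1 -11.9  30.2  29.2
 -30.4  29. ]
[6.683 0.633 3.128] 8333.86 [  1.9  38.7  -1.3  38.3  -3.8 -65.3   2.9 -66.1   0.  -13.2   1.3  49.8
  -0.9  48.9]
[-1.996e+00  6.880e-01 -2.800e+00 -4.700e-02  1.000e-03] 1.84 [ 0.7 -0.6 -0.6 -0.4  0.6  0.1 -0.5  0.1  0.1  0.  -0.9  0.3  0.6  0.4]
[0.022 0.684 0.001] 5.37 [-0.3 -0.6  0.4 -0.3 -0.   0.1  0.1  0.2  0.1  0.2 -2.4  0.3  2.   0.4]
```

```bash
python3 -c "
from h import *
print(rel([494.5,38,175],[np.pi,0,1.612]))"
```

```text
(array([ 0.1833,  0.0487, -0.0042]), array([-0.0023, -0.0013,  0.3418]))
```

```bash
python3 -m crank '[[0.03,0.008,-0.004,0,0,0.08,1],[0.07,0.018,-0.004,0,0,0.16,1],[0.11,0.03,-0.004,0,0,0.24,1],[0.15,0.04,-0.004,0,0,0.3,1],[0.183,0.0487,-0.004,0,0,0.342,1]]'; python3 -m crank '[[0,0,0,0,0,0,1],[0,0,0,0,0,0,1],[0,0,0,0,0,0,1]]'; python3 - <<'E'
from h import *
import cv2
s=r.sense();print(s["eef_pos"],s["tcp_rot"])
f=cams.grab_frame("wrist");cv2.imwrite("pics/w4.png",cv2.resize(f["image"][:,:,::-1],(800,600),interpolation=cv2.INTER_CUBIC))
q=[494.5,138,1.612]
M=[[-12,-12,70],[12,-12,70],[12,12,70],[-12,12,70],[-45,-67,10],[-45,67,10]]
print((fproj(f,place(q,M))/.7).round(1))
E
```

```text
clock: 4.65
eef_pos: [494.4, 39.2, 174.9]
tcp_rot: [-3.14, -0.0, 1.61]
contact_force: [1.0, -0.5, -1.7]
opening: 0.402
grasp_force: 40.5
clock: 4.95
eef_pos: [495.4, 36.9, 175.4]
tcp_rot: [-3.141, 0.0, 1.612]
contact_force: [-1.0, -0.2, -0.8]
opening: 0.4
grasp_force: 40.5
[495.41361284  36.85345233 175.37001602] [-3.14064489e+00  2.77917828e-04  1.61202539e+00]
[[418.8 131.4]
 [418.9  83.4]
 [369.1  83.2]
 [369.1 131.3]
 [499.3 192.2]
 [286.  191.8]]
```

View pics/w4.png

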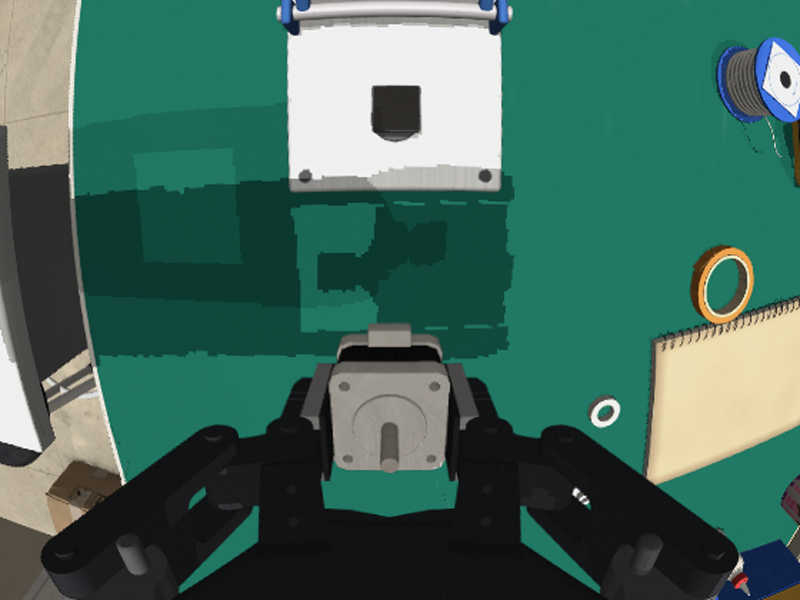

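The wrist view shows the pedestal head at about (372..420, 86..132), within 3 px of the prediction. That means the stand estimate is good to about 1 mm, so I'll take the axis as (494.9, 137.3).

```bash
python3 -m crank '[[0.025,0,0,0,0,0,1],[0.06,0,0.01,0,0,0,1],[0.09,0,0.03,0,0,0,1],[0.1,0,0.05,0,0,0,1],[0.1,0,0.06,0,0,0,1]]';python3 -m crank '[[0,0,0,0,0,0,1],[0,0,0,0,0,0,1],[0,0,0,0,0,0,1],[0,0,0,0,0,0,1]]';  python3 -c "
from h import *
print(rel([494.9,137.3,93.9],[np.pi,0,1.612]))"
```

```text
clock: 5.5
eef_pos: [490.9, 137.4, 114.4]
tcp_rot: [-3.14, 0.0, 1.612]
contact_force: [-0.7, -0.4, -1.1]
opening: 0.404
grasp_force: 40.5
clock: 5.9
eef_pos: [492.1, 136.8, 116.8]
tcp_rot: [3.14, -0.0, 1.611]
contact_force: [-0.0, 0.8, -1.2]
opening: 0.399
grasp_force: 40.5
(array([0.0003, 0.0028, 0.0229]), array([ 0.0014, -0.0003, -0.0012]))
```

```bash
python3 -m crank '[[0,0.0028,0.005,0,0,0,1],[0,0.0028,0.012,0,0,0,1],[0,0.0028,0.018,0,0,0,1],[0,0.0028,0.018,0,0,0,1],[0,0.0028,0.018,0,0,0,1]]';python3 -m crank '[[0,0,0.002,0,0,0,1],[0,0,0.002,0,0,0,1],[0,0,0.002,0,0,0,1]]';  python3 - <<'E'
from h import *
import cv2
print(rel([494.9,137.3,93.9],[np.pi,0,1.612]))
f=cams.grab_frame("scene")
print(proj(f,place([494.9,137.3,1.612],[[0,0,70],[0,0,100]])))
cv2.imwrite("pics/s2.png",cv2.resize(f["image"][155:275,150:310,::-1],(800,600),interpolation=cv2.INTER_CUBIC))
E
```

```text
clock: 6.4
eef_pos: [493.9, 137.4, 97.5]
tcp_rot: [-3.141, 0.0, 1.612]
contact_force: [1.0, 0.0, -1.3]
opening: 0.402
grasp_force: 40.5
clock: 6.7
eef_pos: [494.2, 137.5, 96.0]
tcp_rot: [3.141, -0.0, 1.612]
contact_force: [0.3, 0.7, -0.3]
opening: 0.403
grasp_force: 40.5
(array([-0.0003,  0.0006,  0.0021]), array([ 0.0001, -0.0001, -0.0001]))
[[211.16689031 228.2245076 ]
 [209.79193756 215.4737684 ]]
```

View pics/s2.png

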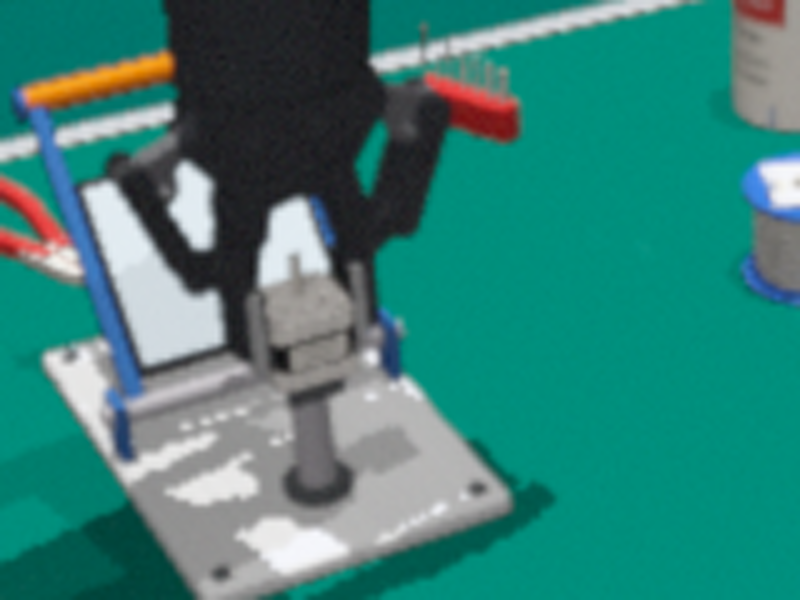

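The motor sits centred just above the pedestal head, with head and neck at (315,400) in the crop. I'll creep down to contact.

```bash
python3 -m crank '[[0,0.0005,0.001,0,0,0,1],[0,0.0005,0.0015,0,0,0,1],[0,0.0005,0.002,0,0,0,1],[0,0.0005,0.002,0,0,0,1]]'; python3 -m crank '[[0,0,0.0005,0,0,0,1],[0,0,0.001,0,0,0,1],[0,0,0.001,0,0,0,1]]'
```

```text
clock: 7.15
eef_pos: [494.7, 137.5, 93.9]
tcp_rot: [3.142, -0.0, 1.612]
contact_force: [-0.1, 0.3, -1.2]
opening: 0.402
grasp_force: 40.7
clock: 7.45
eef_pos: [494.7, 137.5, 93.9]
tcp_rot: [3.142, -0.0, 1.612]
contact_force: [-4.1, -0.8, 13.6]
opening: 0.405
grasp_force: 42.1
```

```bash
python3 -m crank '[[0,0,-0.0004,0,0,0,1],[0,0,-0.0004,0,0,0,1]]' 20; python3 -m crank '[[0,0,0,0,0,0,0.55],[0,0,0,0,0,0,0.5],[0,0,0,0,0,0,0.4],[0,0,0,0,0,0,0.35],[0,0,0,0,0,0,0.3]]'
```

```text
clock: 7.65
eef_pos: [494.8, 137.5, 93.9]
tcp_rot: [3.141, -0.0, 1.612]
contact_force: [-2.4, -0.1, 7.9]
opening: 0.404
grasp_force: 41.4
clock: 8.15
eef_pos: [494.7, 137.5, 93.2]
tcp_rot: [-3.141, 0.0, 1.612]
contact_force: [0.5, 0.1, -0.5]
opening: 0.699
grasp_force: 0.0
```

```bash
python3 -m crank '[[0,0,-0.01,0,0,0,0.3],[0,0,-0.03,0,0,0,0.3],[0,0,-0.07,0,0,0,0.3],[0,0,-0.11,0,0,0,0.3],[0,0,-0.15,0,0,0,0.3]]'; python3 - <<'E'
from h import *
import cv2
a=cams.grab_frame("scene")["image"][170:270,170:270,::-1];b=cams.grab_frame("wrist")["image"][:,:,::-1]
z=lambda i:cv2.resize(i,(400,400),interpolation=cv2.INTER_CUBIC)
cv2.imwrite("pics/v.png",np.hstack([z(a),z(b[200:360,200:360])]))
q=[494.9,137.3,1.612]
b=[65+140*np.sin(-.75)*-1,0,30+140*np.cos(.75)]
print(place(q,[b,[65,0,30],[65,0,170]]),b)
E
```

```text
clock: 8.65
eef_pos: [494.4, 137.4, 245.6]
tcp_rot: [3.141, -0.0, 1.612]
contact_force: [0.9, 0.7, 0.2]
opening: 0.696
grasp_force: 0.0
[[488.29158861 297.59326173 132.43644164]
 [492.222519   202.24483117  30.        ]
 [492.222519   202.24483117 170.        ]] [np.float64(160.42942640326677), 0, np.float64(132.43644164233493)]
```

View pics/v.png

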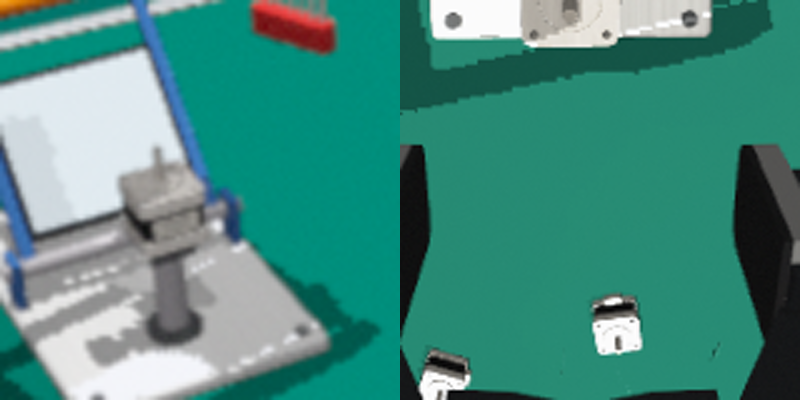

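The motor stands upright and centred on the pedestal, with the plug towards the mirror. Next is the bar.

```bash
python3 -c "
from h import *
print(rel([488.3,297.6,230],[np.pi,0,3.183]))"
```

```text
(array([ 0.1595, -0.0029,  0.0197]), array([ 0.009 ,  0.0056, -1.5712]))
```

```bash
python3 -m crank '[[0.03,0,0,0,0,-0.149,0.3],[0.06,0,0,0,0,-0.298,0.3],[0.09,0,0,0,0,-0.447,0.3],[0.12,0,0,0,0,-0.596,0.3],[0.159,-0.003,0.005,0,0,-0.745,0.3]]';python3 -m crank '[[0,0,0,0,0,-0.149,0.3],[0,0,0,0,0,-0.298,0.3],[0,0,0,0,0,-0.447,0.3],[0,0,0,0,0,-0.596,0.3],[0,0,0,0,0,-0.745,0.3]]'
python3 -c "
from h import *
print(rel([488.3,297.6,230],[np.pi,0,3.183]))"
```

```text
clock: 9.25
eef_pos: [485.3, 296.9, 238.7]
tcp_rot: [3.141, 0.001, 2.362]
contact_force: [0.9, 0.7, -0.4]
opening: 0.698
grasp_force: 0.0
clock: 9.75
eef_pos: [484.8, 296.1, 238.0]
tcp_rot: [-3.141, -0.001, 3.108]
contact_force: [-0.3, -0.2, 0.2]
opening: 0.703
grasp_force: 0.0
(array([-0.0034,  0.0016,  0.008 ]), array([-0.0004, -0.0006, -0.0749]))
```

```bash
python3 -m crank '[[-0.0034,0.0016,0.008,0,0,-0.075,0.3],[-0.0034,0.0016,0.008,0,0,-0.075,0.3],[-0.0034,0.0016,0.008,0,0,-0.075,0.3]]'; python3 - <<'E'
from h import *
import cv2
s=r.sense();print(s["eef_pos"],s["tcp_rot"])
f=cams.grab_frame("wrist");cv2.imwrite("pics/w5.png",cv2.resize(f["image"][:,:,::-1],(800,600),interpolation=cv2.INTER_CUBIC))
q=[494.9,137.3,1.612]
M=[[160.4,-48,132.4],[160.4,48,132.4]]
print((fproj(f,place(q,M))/.7).round(1))
E
```

```text
clock: 10.05
eef_pos: [488.3, 297.5, 230.1]
tcp_rot: [-3.141, -0.001, -3.109]
contact_force: [-0.0, -0.4, 0.3]
opening: 0.702
grasp_force: 0.0
[488.32226895 297.51015254 230.08964967] [-3.14114380e+00 -8.19117785e-04 -3.10886042e+00]
[[390.4 394.8]
 [389.  215.3]]
```

View pics/w5.png

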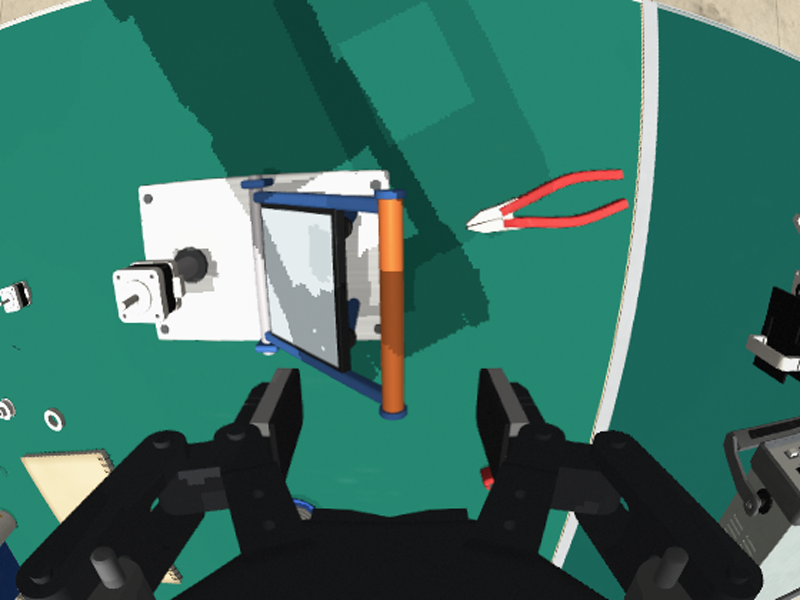

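The bar runs from (391,200) to (394,408), midway between the open fingers and clear of the panel. I'll descend onto it.

```bash
python3 -m crank '[[0,0.001,0.03,0,0,-0.009,0.3],[0,0.001,0.06,0,0,-0.009,0.3],[0,0.001,0.09,0,0,-0.009,0.3],[0,0.001,0.097,0,0,-0.009,0.3],[0,0.001,0.097,0,0,-0.009,0.3]]';python3 -m crank '[[0,0,0,0,0,0,0.6],[0,0,0,0,0,0,0.8],[0,0,0,0,0,0,1],[0,0,0,0,0,0,1],[0,0,0,0,0,0,1]]' 25
```

```text
clock: 10.6
eef_pos: [488.1, 298.4, 132.8]
tcp_rot: [-3.141, -0.002, -3.098]
contact_force: [-0.2, 0.4, 0.3]
opening: 0.702
grasp_force: 0.0
clock: 11.1
eef_pos: [489.3, 298.8, 134.6]
tcp_rot: [3.141, 0.002, -3.097]
contact_force: [-1.2, -2.4, 6.9]
opening: 0.126
grasp_force: 24.5
```

```bash
python3 -m crank '[[0,-0.0079,-0.0069,0,0,0,1],[0,-0.0164,-0.0131,0,0,0,1],[0,-0.0252,-0.0187,0,0,0,1],[0,-0.0345,-0.0237,0,0,0,1],[0,-0.0441,-0.0279,0,0,0,1]]'; python3 -m crank '[[0,0,0,0,0,0,1],[0,0,0,0,0,0,1]]';python3 - <<'E'
from h import *
s=r.sense()
p=R.from_euler("z",-1.612).apply(s["eef_pos"]-[494.9,137.3,0]);print(p, np.hypot(p[0]-65,p[2]-30),np.arctan2(p[0]-65,p[2]-30))
E
```

```text
clock: 11.6
eef_pos: [491.3, 254.7, 162.8]
tcp_rot: [3.14, 0.002, -3.098]
contact_force: [1.4, 3.2, 2.4]
opening: 0.124
grasp_force: 25.4
clock: 11.8
eef_pos: [491.4, 254.7, 162.7]
tcp_rot: [3.14, 0.002, -3.098]
contact_force: [-2.4, 4.5, 8.4]
opening: 0.127
grasp_force: 25.8
[117.43820849  -1.30576602 162.71355353] 142.69776802362625 0.37629521180385406
```

```bash
python3 -m crank '[[0,-0.0099,-0.0034,0,0,0,1],[0,-0.0201,-0.0062,0,0,0,1],[0,-0.0304,-0.0081,0,0,0,1],[0,-0.0408,-0.0093,0,0,0,1],[0,-0.049,-0.0097,0,0,0,1]]'; python3 -m crank '[[0,0,0,0,0,0,1],[0,0,0,0,0,0,1],[0,0,0,0,0,0,1]]';python3 - <<'E'
from h import *
import cv2
s=r.sense()
p=R.from_euler("z",-1.612).apply(s["eef_pos"]-[494.9,137.3,0]);print(p, np.hypot(p[0]-65,p[2]-30),np.arctan2(p[0]-65,p[2]-30))
z=lambda i:cv2.resize(i,(400,400),interpolation=cv2.INTER_CUBIC)
f=cams.grab_frame("wrist");a=cams.grab_frame("scene")["image"][130:270,150:290,::-1]
cv2.imwrite("pics/v2.png",np.hstack([z(a),z(f["image"][70:370,100:400,::-1])]))
q=[494.9,137.3,1.612];k=400/300
M=[[65,y,h] for y in(-52,52) for h in (30,170)]+[[-45,-67,10],[-45,67,10]]
print(((fproj(f,place(q,M))-[100,70])*k+[400,0]).round(1))
E
```

```text
clock: 12.3
eef_pos: [493.4, 204.5, 171.2]
tcp_rot: [-3.142, 0.001, -3.098]
contact_force: [5.0, 2.6, 1.6]
opening: 0.124
grasp_force: 25.7
clock: 12.6
eef_pos: [493.3, 205.6, 171.3]
tcp_rot: [3.141, 0.001, -3.098]
contact_force: [3.8, 0.5, 5.8]
opening: 0.131
grasp_force: 26.1
[ 68.35147747  -1.25424095 171.29288565] 141.33262870173903 0.02371562523101757
[[624.9 247. ]
 [621.5 397.3]
 [624.9  90.1]
 [619.8 129.5]
 [480.4 250.7]
 [463.9  70.2]]
```

View pics/v2.png

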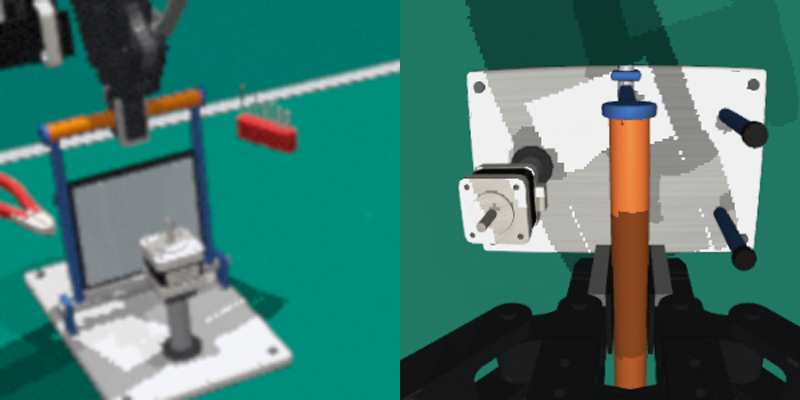

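The view shows the flap near upright with about 3 mm left at the bar, and the motor still standing. One last small move.

```bash
python3 -m crank '[[0,-0.0015,0,0,0,0,1],[0,-0.0028,0,0,0,0,1],[0,-0.0028,0,0,0,0,1],[0,-0.0028,0,0,0,0,1],[0,-0.0028,0,0,0,0,1]]'; python3 -m crank '[[0,0,0,0,0,0,1],[0,0,0,0,0,0,1],[0,0,0,0,0,0,1],[0,0,0,0,0,0,1]]';python3 - <<'E'
from h import *
s=r.sense()
p=R.from_euler("z",-1.612).apply(s["eef_pos"]-[494.9,137.3,0]);print(p,np.arctan2(p[0]-65,p[2]-30))
E
```

```text
clock: 13.2
eef_pos: [493.4, 203.2, 171.3]
tcp_rot: [3.141, 0.001, -3.097]
contact_force: [3.7, 0.9, 6.6]
opening: 0.123
grasp_force: 26.1
clock: 13.6
eef_pos: [493.4, 203.2, 171.3]
tcp_rot: [3.141, 0.001, -3.097]
contact_force: [4.3, 1.3, 5.8]
opening: 0.129
grasp_force: 26.1
[ 65.8953456   -1.2547327  171.30325161] 0.006336256272751827
```

```bash
python3 -c "
from rig import sign_off
print(sign_off())"
```

```text
the job is handed in; nothing more can be done
None
```

The job is handed in: the motor stands shaft up on the pedestal with its plug facing the mirror, and the gripper holds the flap by its orange bar at about 0.006 rad from upright by my own measurement (13.6 s used, no verdict returned).

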